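# Rebuild the jog dial of a shuttle controller

### The job

The controller's jog dial was taken apart for cleaning: stack it again in the round well on its sloping top. First put the thick-walled bearing ring on the floor of the well, then the thin-walled spacer ring on it, and last the dial, each lying flat and fully home on the one below, and let go of each before fetching the next. Leave the other things on the desk where they are.

Things in the scene. Friction and masses are not known exactly. Their poses are not given: they have to be found in the camera images.
- dial_well: round well on the sloping top of a desk controller: bore 55 mm across in a black collar 68 mm across, 28 mm high, standing on the panel. Origin: centre of its flat floor (the panel's plane), 84 mm above the desk. z: the bore's axis, square to the panel, leaning 28 degrees from vertical towards the controller's low front edge (robot's side); y level, along the controller's width. Fixed
- well_mouth (a point): centre of the well's mouth, 28 mm from its floor along the bore's axis, with a small lead-in chamfer; same axes as the well. Two finger slots 32 mm wide cut the collar right through from mouth to floor on its +y and -y sides, open outwards, so that fingers closing along y can follow a part down to the panel
- controller: the desk controller, a black wedge with grey sloping panel: 220 mm wide (y), 168 mm deep, panel 30 mm above the desk at the front edge (-x, towards the robot) rising at 28 degrees to 119 mm at the back. Origin under its middle, on the desk; z up. The well stands on the width's middle, small flat keys in front of it. Fixed to the desk
- bearing_ring_mid (a point): bearing ring: dark steel, the thick-walled ring, outside 50 mm, hole 30 mm, 12 mm high, lying flat on the desk at the start; point at its centre half-way up, z along its axis. About 70 g
- spacer_ring_mid (a point): spacer ring: steel, the thin-walled flat ring, outside 50 mm, hole 40 mm, 8 mm high, lying flat on the desk; point at its centre half-way up, z along its axis. About 40 g
- dial_mid (a point): jog dial: black plastic disc without a hole, outside 50 mm, 16 mm high, grey top with a small dark finger dimple, lying on the desk, top up; point at its centre half-way up, z along its axis. About 60 g
- tumbler_mid (a point): bystander: red drinking tumbler with a black lid and two steel sticks, 128 mm tall, 86 mm across; point 60 mm up its axis
- tape_roll_mid (a point): bystander: cardboard-brown roll of tape lying flat, 76 mm across, 22 mm high, hole 54 mm (too big for the well, not part of the job); point at its centre
- note_block_mid (a point): bystander: yellow block of sticky notes 75 x 75 x 30 mm; point at its centre
- small_cube_mid (a point): bystander: small blue cube, 22 mm; point at its centre
- whale_mid (a point): bystander: little blue whale figure, 36 mm across, 32 mm high; point 15 mm up
- robot_toy_mid (a point): bystander: little white robot figure, 28 mm wide, 49 mm high; point 25 mm up

How it is judged:
By the outcome, as a careful person would: the job done as asked, in the order asked, and still so for the second after the job is handed in, with the robot touching nothing.
It also fails if it takes over 72 s, if anything falls off the work surface, if the arm or the gripper's body presses on something with over 40 N, if the wrist force passes 120 N, or if a joint passes its speed limit or range.

### The arm

A 7-joint arm with a two-finger parallel gripper is mounted at the origin on the work surface. World frame = base frame: x ahead of the robot, y to its left, z up, the work surface at z = 0. Lengths are in mm, angles in rad, forces in N, time in s.
With the tool pointing down it reaches from about 400 to 850 mm from the base axis. Payload 4.4 kg.
Tool frame: the origin (TCP) lies midway between the tips of the shut fingers; the grasp point (between the pads) lies behind it (r.grasp_offset is the x of the grasp point in the tool frame, in mm); x points along the fingers, z is the direction in which the jaws open and shut, and the axes are right-handed (so a half turn about x gives the same grasp; the last joint's range is limited). The gripper opens to 94 mm and grips with 3 to 60 N. Pads are 16 mm wide; open, the fingers measure 119 mm over their backs; the gripper's body (75 mm by 177 mm) begins 78 mm behind the grasp point.
Start: joints at [1.225, 0.628, 0.038, 1.517, -0.027, 0.996, -0.02], TCP at [179.535, -624.728, 205.478] pointing down, gripper open.
Joint ranges: [-3.06, 3.06], [-0.37, 2.12], [-1.25, 1.32], [0.18, 2.47], [-1.1, 4.24], [0.23, 1.98], [-2.94, 2.94]. Speed limits (rad/s): [2.57, 2.57, 3.14, 3.14, 3.14, 3.14, 3.14].

### API

Orientations are given as a rotation vector (axis times angle).
In Python, from bench import r gives the robot as it stands.
- The arm moves only by the tool step_arm, never from a script. Its argument "moves" is a list of rows, each an object of numbers: "fingers": the gripper's target within -1 to 1 (fully open at 1, half-way at 0, shut at -1); "dx", "dy", "dz": the shift along the tool's x, y, z in m; "roll": the turn about the tool's x in degrees. In form: [{"fingers": .., "dx": .., "dy": .., "dz": .., "roll": ..}, ...]. A call has 1 to 12 rows; each row is the pose to reach, as a shift and turn from the pose measured when the call began, along the tool's axes at that moment; what a row does not reach only later rows make up. A row lasts 1/8 s, in which the tool goes at most 62.5 mm and 10.7 degrees, less where a joint would pass 70% of its speed; a pose out of reach is approached as far as the arm can. A call with a gripper value outside its range is refused whole. The fingers move at their own pace and stop on an object; "newtons" is the grip in N (left out, the last holds). Time passes only in rows, so rows that repeat a pose let the fingers close. It gives the time, the measured TCP pose, the force and the opening at its end, in the units of the state.
- r.state(): the state, without advancing time (a new reading comes with each control period).
- r.read_camera(name): name is "scene" or "side" or "wrist"; returns a dict with "color" (400x640x3 uint8, red, green, blue), "fovy" (degrees; the focal length in pixels is half the picture's height over the tangent of half this angle, whatever the lens; pixels are square), "cx", "cy" (the principal point, pixels), "camera_from_world" (4x4, takes a point from world to camera coordinates). Camera axes: x right, y up, looking along -z (the intrinsics and any distortion apply to the point x, -y, -z); pixel columns grow to the right and rows downward; lengths in mm; the calibration is good to about 2 mm. A picture is of the moment at which its call begins. There is no depth.
- r.close_job(): hands the job in, once; it reports no verdict.
The state is a dict: "time_s": time; "q": joint angles; "dq": joint speeds; "joint_efforts": joint torques, N m; "tcp_pos": TCP position; "ee_rot": TCP orientation; "force": force on the tool from outside, world axes, zero at the start; "wrist_torque": the same for the moment, N m; "gripper_width": finger opening in mm.
Only numpy, scipy, OpenCV 4.12 (cv2) and the standard library are available. Lean on these libraries where they do the work, as an engineer would, in place of code of your own. Each camera call takes 0.05 s, during which the arm holds its last target. There are 200 camera calls.

## Working session

There is one attempt and no reset: what is moved stays moved. The work goes in short steps, Python scripts to look and compute and a tool call to move; the robot and the scene stay as the last step left them, time stands still between calls to the robot, and variables do not carry over. Pictures are saved under pics/ and viewed, about 8 in all and at most 12, crops included, and the job is handed in when it is done.

Besides the shell and the picture viewer there is one more tool, called after "Emit:" by a JSON object that holds its "op" and its "data". step_arm: Moves the arm, as the interface text tells. Its arguments: {"type":"object","properties":{"moves":{"type":"array","items":{"type":"object","properties":{"fingers":{"type":"number"},"dx":{"type":"number"},"dy":{"type":"number"},"dz":{"type":"number"},"roll":{"type":"number"}}}},"newtons":{"type":"number"}},"required":["moves"]}

```bash
ls; mkdir -p pics
python3 - <<'E'
from bench import r
import cv2,numpy as np
print(r.state(), r.grasp_offset)
for n in ["scene","side"]:
    c=r.read_camera(n); cv2.imwrite(f"pics/{n}0.png",c["color"][:,:,::-1]); print(n,{k:(np.round(v,3).tolist() if k!='color' else 0) for k,v in c.items()})
E
```

```text
pics
{'time_s': 0.0, 'q': array([ 1.22520607,  0.62929033,  0.03844307,  1.51834453, -0.02704592,
        0.99630839, -0.02000865]), 'dq': array([ 2.48405334e-05,  1.30699270e-03,  1.00831165e-03,  1.18442195e-03,
       -4.78176097e-05,  1.56702947e-03,  8.04749198e-05]), 'joint_efforts': array([-3.12330640e-04, -5.49730933e+01,  1.14321392e+00, -1.86633575e+01,
       -5.22926089e-02,  2.38300022e-02,  1.65637730e-04]), 'tcp_pos': array([ 179.36000874, -624.07980992,  204.59780278]), 'ee_rot': array([ 1.0018275 ,  1.33014324, -0.99997002]), 'force': array([ 0.35102134,  0.24585514, -0.57348227]), 'wrist_torque': array([0.04988893, 0.0015814 , 0.04403564]), 'gripper_width': 93.80882728674418} -18.8
scene {'color': 0, 'fovy': 55.546, 'cx': 316.075, 'cy': 198.817, 'camera_from_world': [[0.281, 0.959, 0.019, -178.664], [-0.716, 0.196, 0.67, 317.16], [0.639, -0.202, 0.743, -1391.87], [0.0, 0.0, 0.0, 1.0]]}
side {'color': 0, 'fovy': 42.433, 'cx': 320.445, 'cy': 206.496, 'camera_from_world': [[0.753, -0.658, -0.019, -385.604], [0.522, 0.58, 0.625, -369.689], [-0.4, -0.48, 0.78, -1324.132], [0.0, 0.0, 0.0, 1.0]]}
```

View pics/scene0.png

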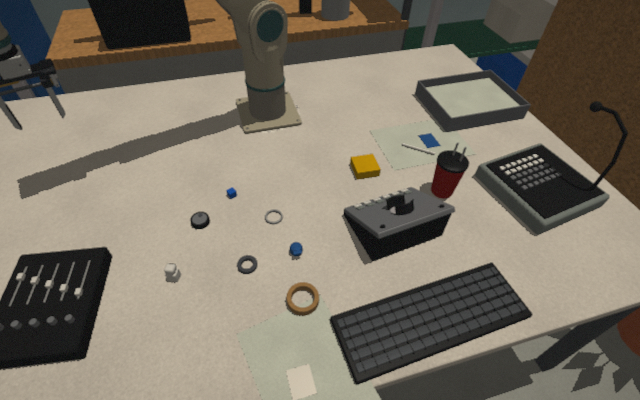

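View pics/side0.png

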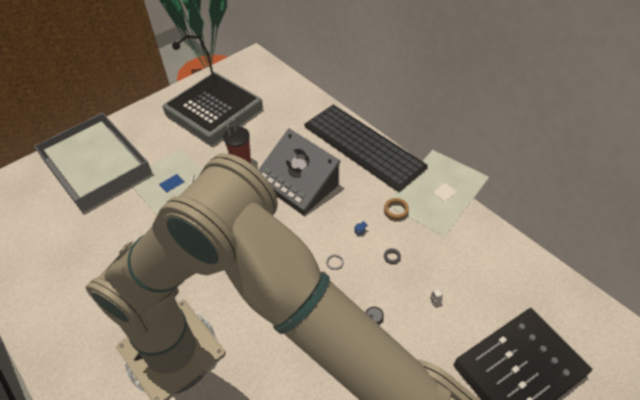

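The scene view shows the dial at (200,220), spacer ring (274,216), bearing ring (247,264) and the well at (402,203). The side view shows the spacer at (335,262), bearing (392,256), dial (374,316, partly hidden) and well (300,162).

```bash
cat > h.py <<'E'
import numpy as np,cv2
from bench import r
from scipy.spatial.transform import Rotation as R
def cam(n): return r.read_camera(n)
def ray(c,u,v):
    f=200/np.tan(np.radians(c["fovy"]/2)); M=c["camera_from_world"]
    d=M[:3,:3].T@np.array([(u-c["cx"])/f,-(v-c["cy"])/f,-1]); o=-M[:3,:3].T@M[:3,3]
    return o,d/np.linalg.norm(d)
def onz(c,u,v,z):
    o,d=ray(c,u,v); return o+d*(z-o[2])/d[2]
def proj(c,p):
    f=200/np.tan(np.radians(c["fovy"]/2)); M=c["camera_from_world"]; q=M[:3,:3]@np.asarray(p)+M[:3,3]
    return c["cx"]-f*q[0]/q[2], c["cy"]+f*q[1]/q[2]
def tri(a,b):
    A=np.zeros((3,3));B=np.zeros(3)
    for o,d in(a,b):
        P=np.eye(3)-np.outer(d,d);A+=P;B+=P@o
    p=np.linalg.solve(A,B); return p,[np.linalg.norm((np.eye(3)-np.outer(d,d))@(p-o)) for o,d in(a,b)]
E
python3 - <<'E'
from h import *
s=cam("scene");d=cam("side")
def blob(c,u,v,w=18,t=20):
    g=c["color"][v-w:v+w,u-w:u+w].astype(int); bg=np.median(g.reshape(-1,3),0)
    m=(np.abs(g-bg).sum(2)>t*3).astype(np.uint8)
    cs,_=cv2.findContours(m,0,1); k=max(cs,key=cv2.contourArea); e=cv2.minEnclosingCircle(k);x,y,ww,hh=cv2.boundingRect(k)
    M=cv2.moments(k);return M["m10"]/M["m00"]+u-w,M["m01"]/M["m00"]+v-w,ww,hh
for n,a,b,z in[("dial",(200,220),(374,316),8),("spacer",(274,216),(335,262),4),("bearing",(247,264),(392,256),6)]:
    A=blob(s,*a);B=blob(d,*b);print(n,np.round(A,1),np.round(B,1),onz(s,A[0],A[1],z).round(1),onz(d,B[0],B[1],z).round(1))
    print(tri(ray(s,*A[:2]),ray(d,*B[:2])))
for c in (s,): print(tri(ray(s,402,203),ray(d,300,162)))
i=np.vstack([cv2.resize(s["color"][170:270,330:480],None,fx=4,fy=4,interpolation=2)[:300],cv2.resize(d["color"][120:220,240:390],None,fx=4,fy=4,interpolation=2)[:300]])
cv2.imwrite("pics/c1.png",i[:,:,::-1])
E
```

```text
dial [199.7 220.1  21.   19. ] [378.2 310.3  36.   36. ] [ 455.  -279.2    8. ] [ 475.1 -276.7    8. ]
(array([ 468.56669295, -279.23460558,   22.42560113]), [np.float64(2.141682746035298), np.float64(2.141682746035377)])
spacer [273.1 216.7  19.   16. ] [334.6 261.9  18.   16. ] [493.2 -82.9   4. ] [492.4 -84.3   4. ]
(array([492.72893823, -83.34568302,   3.12258572]), [np.float64(0.5250849744937377), np.float64(0.5250849744937278)])
bearing [246.6 264.4  22.   20. ] [391.9 256.1  19.   17. ] [ 628.2 -179.1    6. ] [ 627.9 -180.7    6. ]
(array([ 628.10233918, -179.72676908,    5.3537554 ]), [np.float64(0.7071872120631327), np.float64(0.7071872120631375)])
(array([618.64077803, 224.34506209,  98.36920006]), [np.float64(8.592604747078886), np.float64(8.592604747078857)])
```

View pics/c1.png

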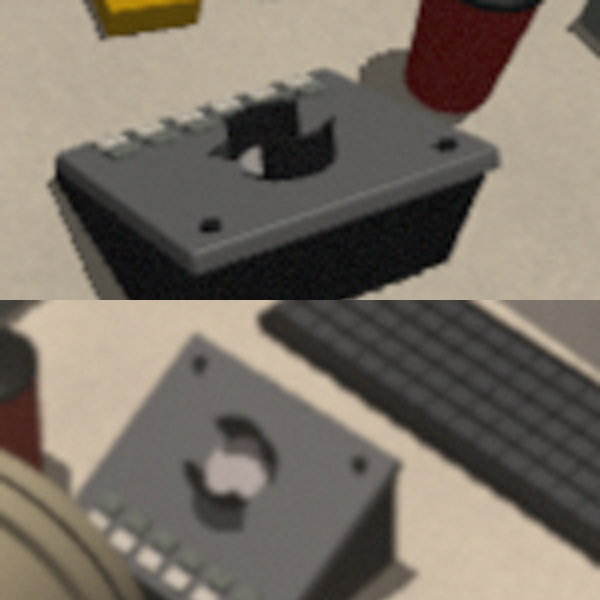

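Run:
```python
from h import *
s=cam("scene");d=cam("side")
T=lambda a,b:tri(ray(s,*a),ray(d,*b))
P={}
for n,a,b in[("h-",(382.5,226.5),(329.8,160.8)),("h+",(441.7,206.2),(289.8,135.8)),("c-",(378,236),(338.8,161)),("c+",(454,208),(288.8,128.5))]:
    p,e=T(a,b);P[n]=p;print(n,p.round(1),np.round(e[0],1))
for k in "hc":
    v=P[k+"+"]-P[k+"-"];m=(P[k+"+"]+P[k+"-"])/2
    yaw=np.arctan2(-v[0],v[1]);x=np.array([np.cos(yaw),np.sin(yaw)])
    w=m.copy();dz=84-m[2];w[:2]+=x*dz/np.tan(np.radians(28));w[2]=84
    print(k,"len",np.linalg.norm(v).round(1),"yaw",np.degrees(yaw).round(1),"mid",m.round(1),"well",w.round(1), proj(s,w),proj(d,w))
print("floor side ray",onz(d,298,163.3,84))
M=R.from_rotvec(r.state()["ee_rot"]).as_matrix();print(M.round(3))
```

```text
h- [680.9 148.  111.4] 1.6
h+ [660.3 317.6 110.4] 1.6
c- [702.  129.  109.2] 0.4
c+ [676.6 342.  114.7] 1.1
h len 170.8 yaw 6.9 mid [670.6 232.8 110.9] well [620.4 226.7  84. ] (np.float64(399.42218197236), np.float64(209.0753358053104)) (np.float64(298.39273871941344), np.float64(162.39639781857005))
c len 214.5 yaw 6.8 mid [689.3 235.5 111.9] well [637.2 229.3  84. ] (np.float64(403.102442513421), np.float64(213.69130691554724)) (np.float64(301.97151784211223), np.float64(159.36706042867928))
floor side ray [616.99989884 224.54297177  84.        ]
[[-0.     0.961  0.276]
 [ 0.001  0.276 -0.961]
 [-1.     0.    -0.001]]
```

```bash
cat >> h.py <<'E'
def go(p,yaw=6.85):
    s=r.state();M=R.from_rotvec(s["ee_rot"]).as_matrix();v=M.T@(np.array(p)-s["tcp_pos"])/1000
    y=np.degrees(np.arctan2(M[1,1],M[0,1]))
    print("dx dy dz",v.round(4),"roll",round(y-yaw,2),"n",np.linalg.norm(v)/.0625,"t",s["time_s"],"yaw",y.round(2))
E
python3 -c "
from h import *
go([628,-180,150])"
```

```text
dx dy dz [ 0.0554  0.5538 -0.3034] roll 9.18 n 10.142489245876023 t 0.3 yaw 16.03
```

Emit:
{"op": "step_arm", "data": {"moves": [{"fingers":1,"dx":0.055,"dy":0.554,"dz":-0.303,"roll":9.2},{"fingers":1,"dx":0.055,"dy":0.554,"dz":-0.303,"roll":9.2},{"fingers":1,"dx":0.055,"dy":0.554,"dz":-0.303,"roll":9.2},{"fingers":1,"dx":0.055,"dy":0.554,"dz":-0.303,"roll":9.2},{"fingers":1,"dx":0.055,"dy":0.554,"dz":-0.303,"roll":9.2},{"fingers":1,"dx":0.055,"dy":0.554,"dz":-0.303,"roll":9.2},{"fingers":1,"dx":0.055,"dy":0.554,"dz":-0.303,"roll":9.2},{"fingers":1,"dx":0.055,"dy":0.554,"dz":-0.303,"roll":9.2},{"fingers":1,"dx":0.055,"dy":0.554,"dz":-0.303,"roll":9.2},{"fingers":1,"dx":0.055,"dy":0.554,"dz":-0.303,"roll":9.2},{"fingers":1,"dx":0.055,"dy":0.554,"dz":-0.303,"roll":9.2},{"fingers":1,"dx":0.055,"dy":0.554,"dz":-0.303,"roll":9.2}]}}

```text
time_s: 1.8
tcp_pos: [628.2, -179.9, 149.9]
ee_rot: [1.12, 1.265, -1.12]
force: [-1.1, 0.0, -0.1]
gripper_width: 93.6
```

Run:
```python
from h import *
st=r.state();print(st["tcp_pos"],st["ee_rot"])
c=cam("wrist");cv2.imwrite("pics/w1.png",c["color"][:,:,::-1])
M=c["camera_from_world"];print(c["fovy"],c["cx"],c["cy"],(-M[:3,:3].T@M[:3,3]).round(1),M[:3,:3].round(2).tolist(),proj(c,[628,-180,6]))
go([628,-180,4])
```

```text
[ 628.15007619 -179.9334334   149.94996051] [ 1.11965996  1.26480448 -1.12041913]
66.8139363835558 323.6853222370049 196.9696853571895 [ 697.5 -172.1  327.9] [[0.12, -0.99, -0.0], [0.96, 0.12, -0.24], [0.24, 0.03, 0.97]] (np.float64(324.044912005219), np.float64(187.08242834819947))
dx dy dz [ 0.1462  0.0011 -0.0016] roll -0.08 n 2.33974790432729 t 1.85 yaw 6.77
```

View pics/w1.png

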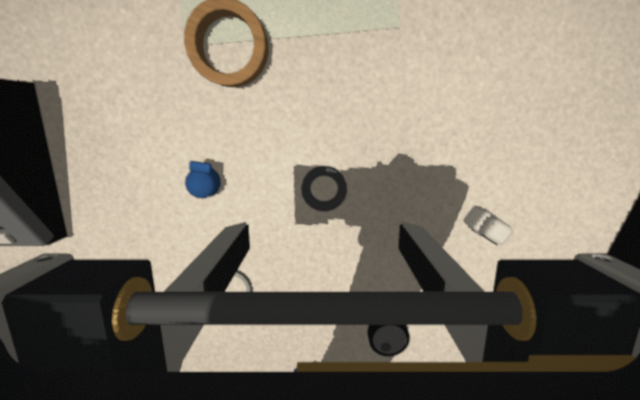

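The wrist view shows the bearing ring at (324,188), within a pixel of the prediction, and the dial at (388,339). I'm descending to grip.

Emit:
{"op": "step_arm", "data": {"moves": [{"fingers":0.6,"dx":0.06,"dy":0.001,"dz":-0.001},{"fingers":0.4,"dx":0.11,"dy":0.001,"dz":-0.001},{"fingers":0.4,"dx":0.135,"dy":0.001,"dz":-0.001},{"fingers":0.3,"dx":0.146,"dy":0.001,"dz":-0.001},{"fingers":-0.3,"dx":0.146,"dy":0.001,"dz":-0.001},{"fingers":-1,"dx":0.146,"dy":0.001,"dz":-0.001},{"fingers":-1,"dx":0.146,"dy":0.001,"dz":-0.001},{"fingers":-1,"dx":0.146,"dy":0.001,"dz":-0.001},{"fingers":-1,"dx":0.146,"dy":0.001,"dz":-0.001}], "newtons": 15}}

```text
invalid input
```

Run:
```python
from h import *
st=r.state();print(st["tcp_pos"],st["gripper_width"])
go([628,-180,200]);
```

```text
[ 627.28000664 -181.66876626  150.22294947] 94.2124587539911
dx dy dz [-0.0498  0.0008 -0.0016] roll -0.08 n 0.79696350616576 t 1.85 yaw 6.77
```

Emit:
{"op": "step_arm", "data": {"moves": [{"fingers":0.6,"dx":0.06,"dy":0.0,"dz":0.0,"roll":0},{"fingers":0.4,"dx":0.11,"dy":0.0,"dz":0.0,"roll":0},{"fingers":0.4,"dx":0.135,"dy":0.0,"dz":0.0,"roll":0},{"fingers":0.3,"dx":0.146,"dy":0.0,"dz":0.0,"roll":0},{"fingers":-0.3,"dx":0.146,"dy":0.0,"dz":0.0,"roll":0},{"fingers":-1,"dx":0.146,"dy":0.0,"dz":0.0,"roll":0},{"fingers":-1,"dx":0.146,"dy":0.0,"dz":0.0,"roll":0},{"fingers":-1,"dx":0.146,"dy":0.0,"dz":0.0,"roll":0},{"fingers":-1,"dx":0.146,"dy":0.0,"dz":0.0,"roll":0}], "newtons": 15}}

```text
time_s: 2.98
tcp_pos: [627.7, -181.9, 5.1]
ee_rot: [1.121, 1.262, -1.122]
force: [-1.0, 0.7, 3.9]
gripper_width: 49.4
```

Run:
```python
from h import *
st=r.state();print(st["tcp_pos"],st["gripper_width"],st["force"])
go([618,200,200]);
```

```text
[ 627.70423924 -181.8983594     5.11670219] 49.36578407615506 [-0.99569875  0.67810847  3.8985161 ]
dx dy dz [-0.1953  0.0354 -0.3802] roll -0.07 n 6.86174375852927 t 2.975 yaw 6.78
```

Emit:
{"op": "step_arm", "data": {"moves": [{"fingers":-1,"dx":-0.05,"dy":0.0,"dz":0.0,"roll":0},{"fingers":-1,"dx":-0.1,"dy":0.0,"dz":-0.02,"roll":0},{"fingers":-1,"dx":-0.15,"dy":0.0,"dz":-0.06,"roll":0},{"fingers":-1,"dx":-0.195,"dy":-0.007,"dz":-0.386,"roll":0},{"fingers":-1,"dx":-0.195,"dy":-0.007,"dz":-0.386,"roll":0},{"fingers":-1,"dx":-0.195,"dy":-0.007,"dz":-0.386,"roll":0},{"fingers":-1,"dx":-0.195,"dy":-0.007,"dz":-0.386,"roll":0},{"fingers":-1,"dx":-0.195,"dy":-0.007,"dz":-0.386,"roll":0},{"fingers":-1,"dx":-0.195,"dy":-0.007,"dz":-0.386,"roll":0},{"fingers":-1,"dx":-0.195,"dy":-0.007,"dz":-0.386,"roll":0}]}}

```text
time_s: 4.22
tcp_pos: [574.8, 201.9, 199.7]
ee_rot: [1.119, 1.264, -1.12]
force: [-0.1, -0.2, -0.7]
gripper_width: 49.2
```

Run:
```python
from h import *
st=r.state();print(st["tcp_pos"],st["gripper_width"],st["force"])
c=cam("wrist");cv2.imwrite("pics/w2.png",c["color"][:,:,::-1]);np.save("w2.npy",c)
w=np.array([619,226,84.]);a=R.from_euler('z',6.85,degrees=True).apply([-np.sin(np.radians(28)),0,np.cos(np.radians(28))])
print(proj(c,w),proj(c,w+28*a),proj(c,[670.6,232.8,110.9]))
```

```text
[574.75004238 201.94361889 199.66023189] 49.245763291842536 [-0.0838332  -0.23306753 -0.70216484]
(np.float64(304.41982771263014), np.float64(145.49439472801436)) (np.float64(302.8659255485715), np.float64(162.63422368273822)) (np.float64(300.8062180514525), np.float64(84.63470589511296))
```

View pics/w2.png

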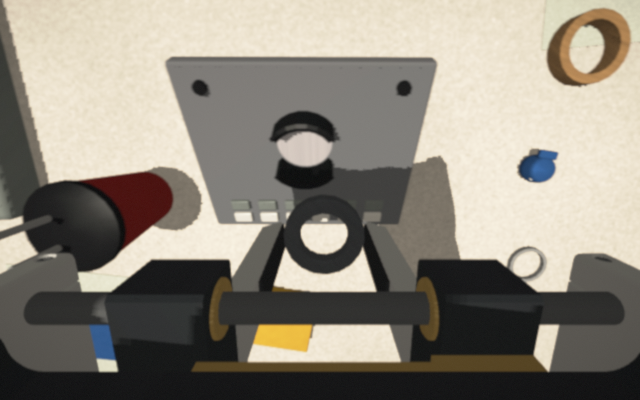

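Run:
```python
from h import *
c=np.load("w2.npy",allow_pickle=True).item()
g=c["color"]
cv2.imwrite("pics/z2.png",cv2.resize(np.clip(g[100:200,250:360].astype(float)*1.6,0,255).astype(np.uint8),None,fx=6,fy=6,interpolation=cv2.INTER_CUBIC)[:,:,::-1])
gr=cv2.cvtColor(g,7)
for u,v in((200,88),(404,88)):
    q=gr[v-14:v+14,u-14:u+14];m=cv2.moments((q<45).astype(np.uint8));print(m["m10"]/m["m00"]+u-14,m["m01"]/m["m00"]+v-14,m["m00"])
w=np.array([619,226,84.]);Rz=R.from_euler('z',6.85,degrees=True).as_matrix();t=np.radians(28)
B=Rz@np.array([[np.cos(t),0,-np.sin(t)],[0,1,0],[np.sin(t),0,np.cos(t)]])
for h,rad in((28,34),(28,27.5),(0,27.5)):
    print(h,rad,[tuple(np.round(proj(c,w+B@np.array([rad*np.cos(k),rad*np.sin(k),h])),1)) for k in np.radians([0,90,180,270])])
```

```text
199.6689655172414 87.36551724137931 145.0
403.6222222222222 87.85185185185185 135.0
28 34 [(np.float64(301.0), np.float64(128.5)), (np.float64(264.6), np.float64(162.6)), (np.float64(304.5), np.float64(191.5)), (np.float64(341.1), np.float64(162.7))]
28 27.5 [(np.float64(301.4), np.float64(135.5)), (np.float64(271.9), np.float64(162.6)), (np.float64(304.2), np.float64(186.3)), (np.float64(333.8), np.float64(162.7))]
0 27.5 [(np.float64(303.1), np.float64(119.3)), (np.float64(275.7), np.float64(145.4)), (np.float64(305.5), np.float64(168.6)), (np.float64(333.1), np.float64(145.6))]
```

View pics/z2.png

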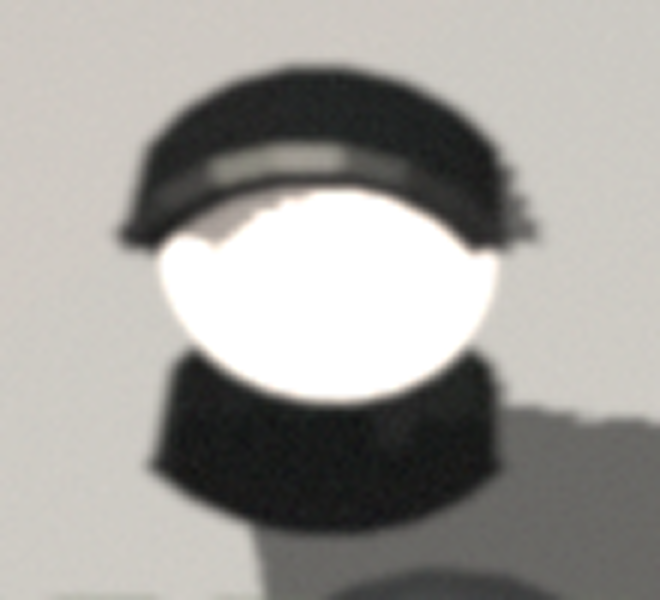

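Run:
```python
from h import *
c=np.load("w2.npy",allow_pickle=True).item()
gr=cv2.cvtColor(c["color"],7)
m=((gr>100).astype(np.uint8))[190:280,280:370]
cs,_=cv2.findContours(m,1,1)
for k in cs:
    if 800<cv2.contourArea(k)<4000:
        (x,y),ax,an=cv2.fitEllipse(k);print("hole",x+280,y+190,ax, onz(c,x+280,y+190,199.7+6))
print(onz(c,284.5,234,206.6),onz(c,364.5,234,206.6),onz(c,324,196,206.6))
print(r.state()["tcp_pos"])
go([630.2,146.8,115])
```

```text
hole 324.1005172729492 263.56138610839844 (35.3800163269043, 99.20909881591797) [558.99169469 199.64659828 205.7       ]
hole 323.6095085144043 234.50464630126953 (38.04743957519531, 47.05530548095703) [577.94574033 202.26543413 205.7       ]
[575.75391683 225.64120182 206.6       ] [581.59758433 177.9981637  206.6       ] [601.95457139 204.96480055 206.6       ]
[575.22867818 199.41909429 199.48204594]
dx dy dz [0.0846 0.0485 0.0585] roll -0.1 n 1.8192099484796302 t 4.275 yaw 6.75
```

Emit:
{"op": "step_arm", "data": {"moves": [{"fingers":-1,"dx":0.03,"dy":0.046,"dz":0.059,"roll":0},{"fingers":-1,"dx":0.085,"dy":0.046,"dz":0.059,"roll":0},{"fingers":-1,"dx":0.094,"dy":0.046,"dz":0.059,"roll":0},{"fingers":-1,"dx":0.097,"dy":0.046,"dz":0.059,"roll":0},{"fingers":-1,"dx":0.1,"dy":0.046,"dz":0.059,"roll":0},{"fingers":-1,"dx":0.102,"dy":0.046,"dz":0.059,"roll":0},{"fingers":-1,"dx":0.102,"dy":0.046,"dz":0.059,"roll":0}], "newtons": 12}}

```text
time_s: 5.15
tcp_pos: [628.2, 146.6, 98.7]
ee_rot: [1.121, 1.261, -1.122]
force: [-0.6, -0.4, 0.9]
gripper_width: 49.4
```

Run:
```python
from h import *
print(r.state()["tcp_pos"],r.state()["force"],r.state()["gripper_width"])
```

```text
[628.17337674 146.58680911  98.73319865] [-0.59094733 -0.39240232  0.90300459] 49.406574650969176
```

Emit:
{"op": "step_arm", "data": {"moves": [{"fingers":-1,"dx":0.002,"dy":0,"dz":0,"roll":0},{"fingers":-1,"dx":0.004,"dy":0,"dz":0,"roll":0},{"fingers":-1,"dx":0.006,"dy":0,"dz":0,"roll":0},{"fingers":-1,"dx":0.007,"dy":0,"dz":0,"roll":0},{"fingers":-1,"dx":0.008,"dy":0,"dz":0,"roll":0},{"fingers":-1,"dx":0.008,"dy":0,"dz":0,"roll":0}]}}

```text
time_s: 5.9
tcp_pos: [628.1, 146.3, 90.8]
ee_rot: [1.12, 1.26, -1.122]
force: [-1.6, -1.4, 1.9]
gripper_width: 49.6
```

Run:
```python
from h import *
c=cam("wrist")
st=r.state();print(st["tcp_pos"],st["force"],st["gripper_width"])
cv2.imwrite("pics/w3.png",c["color"][:,:,::-1])
gr=cv2.cvtColor(c["color"],7);m=((gr>100).astype(np.uint8))[190:280,280:370]
for k in cv2.findContours(m,1,1)[0]:
    if 400<cv2.contourArea(k)<4000: (x,y),ax,an=cv2.fitEllipse(k);print("hole",x+280,y+190,ax,an)
```

```text
[628.15306709 146.35814254  90.79285326] [-1.15336327 -0.55890228  1.7361323 ] 49.23399947340341
hole 330.07309341430664 268.9845733642578 (24.744102478027344, 91.380859375) 86.12692260742188
hole 332.45274353027344 192.79311227798462 (6.95436429977417, 95.27127075195312) 90.88429260253906
```

View pics/w3.png

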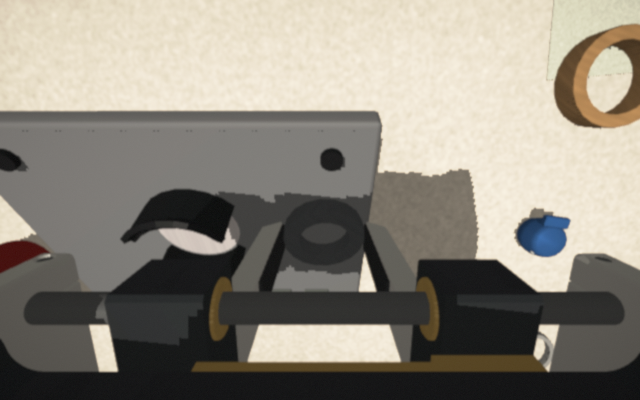

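Run:
```python
from h import *
go([595.2,223.1,130])
```

```text
dx dy dz [-0.0394 -0.0236 -0.08  ] roll -0.07 n 1.4762042284956969 t 5.95 yaw 6.78
```

Emit:
{"op": "step_arm", "data": {"moves": [{"fingers":-1,"dx":-0.05,"dy":0,"dz":0,"roll":0},{"fingers":-1,"dx":-0.065,"dy":-0.02,"dz":-0.02,"roll":0},{"fingers":-1,"dx":-0.06,"dy":-0.0235,"dz":-0.08,"roll":0},{"fingers":-1,"dx":-0.045,"dy":-0.0235,"dz":-0.08,"roll":0},{"fingers":-1,"dx":-0.04,"dy":-0.0235,"dz":-0.08,"roll":0},{"fingers":-1,"dx":-0.04,"dy":-0.0235,"dz":-0.08,"roll":0}]}}

```text
time_s: 6.7
tcp_pos: [595.6, 221.3, 130.0]
ee_rot: [1.121, 1.259, -1.125]
force: [-0.5, 0.0, -0.9]
gripper_width: 49.8
```

Run:
```python
from h import *
c=cam("wrist");d=cam("side")
st=r.state();print(st["tcp_pos"],st["force"],st["gripper_width"])
up=lambda g:cv2.resize(g,None,fx=4,fy=4,interpolation=cv2.INTER_CUBIC)
a=up(c["color"][165:275,240:400]);b=up(d["color"][110:210,240:370]);
a=cv2.resize(c["color"][100:280,190:430],None,fx=2.2,fy=2.2,interpolation=2)
H=min(a.shape[0],b.shape[0]);cv2.imwrite("pics/w4.png",np.vstack([np.clip(cv2.resize(c["color"][110:280,220:420],(640,544),interpolation=2)*1.6,0,255)]).astype(np.uint8)[:,:,::-1])
np.save("w4.npy",c)
for p in([620.7,226.2,84],): print(proj(c,p))
```

```text
[596.12901196 221.61223012 130.7794921 ] [-0.27459168  0.04056689 -0.40327264] 49.64607062661503
(np.float64(320.9098529972408), np.float64(181.51451755584546))
```

View pics/w4.png

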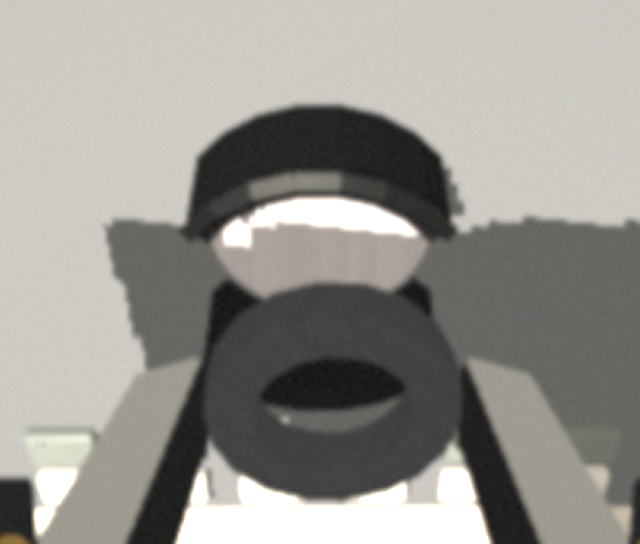

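```bash
cat >> h.py <<'E'
W=np.array([620.7,226.2,84.]);t=np.radians(28)
B=R.from_euler('z',6.85,degrees=True).as_matrix()@np.array([[np.cos(t),0,-np.sin(t)],[0,1,0],[np.sin(t),0,np.cos(t)]])
a=B[:,2]
E
python3 - <<'E'
from h import *
c=np.load("w4.npy",allow_pickle=True).item()
for s in (50,53,56,60): 
    q=W+s*a; e=np.array([proj(c,q+B@np.array([25*np.cos(k),25*np.sin(k),0])) for k in np.linspace(0,6.28,60)])
    print(s,q.round(1),proj(c,q),e.min(0).round(1),e.max(0).round(1))
# observed outline: cols 283.4..364.7, rows 198.4..265.3
# top-face centre at z ~130.4+0.9+5.3
print(onz(c,324.1,231.5,136.6), onz(c,324.1,231.5,138))
E
```

```text
50 [597.4 223.4 128.1] (np.float64(320.5556091851297), np.float64(231.71735501705126)) [280.7 202.7] [360.4 256. ]
53 [596.  223.2 130.8] (np.float64(320.52992237926026), np.float64(235.357645957557)) [280.2 206.4] [360.8 259.6]
56 [594.6 223.1 133.4] (np.float64(320.50362194458665), np.float64(239.0848993405046)) [279.7 210.1] [361.3 263.3]
60 [592.7 222.8 137. ] (np.float64(320.4675615450525), np.float64(244.1953185340324)) [278.9 215.2] [361.9 268.3]
[600.94373492 221.5919431  136.6       ] [601.46489934 221.65672196 138.        ]
```

The wrist crop shows the ring tilted like the well, centred at column 324 against 320.5 for the bore: about 2 mm too far to −y and 1.5 mm too far back. I'm correcting that and inserting along the axis.

Emit:
{"op": "step_arm", "data": {"moves": [{"fingers":-1,"dx":0,"dy":-0.0025,"dz":-0.0022,"roll":0},{"fingers":-1,"dx":0.008,"dy":0.0018,"dz":-0.0022,"roll":0},{"fingers":-1,"dx":0.014,"dy":0.005,"dz":-0.0022,"roll":0},{"fingers":-1,"dx":0.019,"dy":0.0076,"dz":-0.0022,"roll":0},{"fingers":-1,"dx":0.024,"dy":0.0103,"dz":-0.0022,"roll":0},{"fingers":-1,"dx":0.028,"dy":0.0124,"dz":-0.0022,"roll":0},{"fingers":-1,"dx":0.032,"dy":0.0145,"dz":-0.0022,"roll":0},{"fingers":-1,"dx":0.032,"dy":0.0145,"dz":-0.0022,"roll":0}]}}

```text
time_s: 7.8
tcp_pos: [610.2, 225.4, 98.4]
ee_rot: [1.122, 1.259, -1.124]
force: [0.4, 0.5, -1.0]
gripper_width: 49.3
```

Run:
```python
from h import *
c=cam("wrist")
st=r.state();print(st["tcp_pos"],st["force"],st["gripper_width"])
cv2.imwrite("pics/w5.png",np.clip(cv2.resize(c["color"][130:280,220:420],(640,480),interpolation=2)*1.8,0,255).astype(np.uint8)[:,:,::-1])
```

```text
[610.26968827 225.39720231  98.62390872] [ 0.69061031 -0.21136673 -0.81692195] 49.62072191089157
```

Emit:
{"op": "step_arm", "data": {"moves": [{"fingers":-1,"dx":0.002,"dy":0.001,"dz":0,"roll":0},{"fingers":-1,"dx":0.004,"dy":0.002,"dz":0,"roll":0},{"fingers":-1,"dx":0.004,"dy":0.002,"dz":0,"roll":0},{"fingers":0.25,"dx":0.004,"dy":0.002,"dz":0,"roll":0},{"fingers":0.25,"dx":0.004,"dy":0.002,"dz":0,"roll":0},{"fingers":0.25,"dx":0.004,"dy":0.002,"dz":0,"roll":0},{"fingers":0.25,"dx":0.004,"dy":0.002,"dz":0,"roll":0}]}}

```text
time_s: 8.72
tcp_pos: [612.3, 225.6, 94.7]
ee_rot: [1.122, 1.259, -1.123]
force: [0.7, -0.2, -0.5]
gripper_width: 58.6
```

Run:
```python
from h import *
st=r.state();print(st["tcp_pos"],st["force"],st["gripper_width"])
```

```text
[612.28519989 225.60686847  94.72991427] [ 0.74800595 -0.24909737 -0.46103013] 58.557437488467016
```

Emit:
{"op": "step_arm", "data": {"moves": [{"fingers":0.25,"dx":-0.03,"dy":-0.004,"dz":0,"roll":0},{"fingers":0.6,"dx":-0.08,"dy":-0.03,"dz":0,"roll":0},{"fingers":1,"dx":-0.1,"dy":-0.04,"dz":0,"roll":0},{"fingers":1,"dx":-0.1,"dy":-0.04,"dz":0,"roll":0}]}}

```text
time_s: 9.22
tcp_pos: [573.0, 221.7, 196.1]
ee_rot: [1.124, 1.258, -1.12]
force: [0.1, -0.0, -1.2]
gripper_width: 85.3
```

Run:
```python
from h import *
c=cam("wrist");d=cam("side")
st=r.state();print(st["tcp_pos"])
u,v=np.array(proj(c,W+14*a)).astype(int);print(u,v)
A=cv2.resize(c["color"][v-40:v+40,u-50:u+50],(600,480),interpolation=2)
cv2.imwrite("pics/w6.png",np.clip(A*1.6,0,255).astype(np.uint8)[:,:,::-1]);np.save("w6.npy",c)
for s in (0,12): 
    e=np.array([proj(c,W+B@np.array([25*np.cos(k),25*np.sin(k),s])) for k in np.linspace(0,6.28,60)]);print(s,((e.min(0)-[u-50,v-40])*6).round(),((e.max(0)-[u-50,v-40])*6).round())
go([492.7,-83.4,150])
```

```text
[572.23878784 221.11418354 193.56182456]
324 153
0 [146.  48.] [464. 321.]
12 [141.  88.] [469. 365.]
dx dy dz [ 0.0445 -0.1143  0.2931] roll -0.19 n 5.083694764939964 t 9.325 yaw 6.66
```

View pics/w6.png

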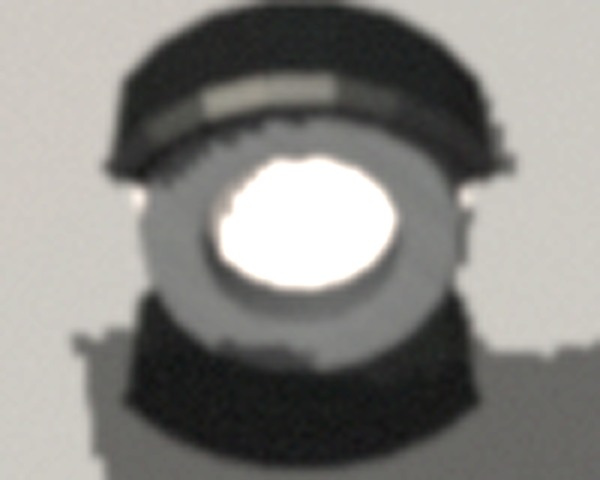

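The crop shows the bearing ring down in the bore. Its outline (143–463 px wide, bottom row 372) fits a ring flat on the floor, resting towards the low side. Next is the spacer.

Emit:
{"op": "step_arm", "data": {"moves": [{"fingers":1,"dx":0,"dy":-0.1143,"dz":0.2931,"roll":-0.2},{"fingers":1,"dx":0,"dy":-0.1143,"dz":0.2931,"roll":-0.2},{"fingers":1,"dx":0.0445,"dy":-0.1143,"dz":0.2931,"roll":-0.2},{"fingers":1,"dx":0.0445,"dy":-0.1143,"dz":0.2931,"roll":-0.2},{"fingers":1,"dx":0.0445,"dy":-0.1143,"dz":0.2931,"roll":-0.2},{"fingers":1,"dx":0.0445,"dy":-0.1143,"dz":0.2931,"roll":-0.2},{"fingers":1,"dx":0.0445,"dy":-0.1143,"dz":0.2931,"roll":-0.2}]}}

```text
time_s: 10.2
tcp_pos: [492.4, -83.7, 148.8]
ee_rot: [1.119, 1.262, -1.124]
force: [0.4, 0.4, -0.2]
gripper_width: 94.0
```

```bash
cat >> h.py <<'E'
def find(c,p,w=32,h=0):
    u,v=np.array(proj(c,p)).round().astype(int);g=c["color"][v-w:v+w,u-w:u+w].astype(int)
    hsv=cv2.cvtColor(g.astype(np.uint8),cv2.COLOR_RGB2HSV);gr=cv2.cvtColor(g.astype(np.uint8),7)
    return u,v,g,hsv,gr
E
python3 - <<'E'
from h import *
c=cam("wrist");st=r.state();print(st["tcp_pos"])
p=[492.7,-83.4,4];u,v,g,hsv,gr=find(c,p);print(u,v)
e=cv2.Canny(cv2.GaussianBlur(gr,(3,3),0),40,100)
cv2.imwrite("pics/s1.png",cv2.resize(g.astype(np.uint8),(480,480))[:,:,::-1])
C=cv2.HoughCircles(cv2.resize(gr,None,fx=4,fy=4,interpolation=2),cv2.HOUGH_GRADIENT,1,20,param1=80,param2=25,minRadius=60,maxRadius=115)
if C is not None:
  for x,y,q in C[0][:4]: print(x/4+u-w if 0 else (x/4+u-32,y/4+v-32,q/4),onz(c,x/4+u-32,y/4+v-32,8).round(1))
e0=np.array(proj(c,np.array(p)+[0,25,4]));e1=np.array(proj(c,np.array(p)+[0,-25,4]));print("exp r",np.linalg.norm(e0-e1)/2)
go([492.7,-83.4,3])
E
```

```text
[493.0338204  -82.3652624  149.16546106]
323 186
exp r 23.24498379414307
dx dy dz [ 0.1462 -0.0004  0.0006] roll 0.06 n 2.3387120763427527 t 10.25 yaw 6.91
```

Run:
```python
import cv2,numpy as np
from h import *
g=cv2.resize(cv2.imread("pics/s1.png"),(64,64),interpolation=cv2.INTER_AREA)[:,:,::-1]
hsv=cv2.cvtColor(np.ascontiguousarray(g),cv2.COLOR_RGB2HSV);S=hsv[:,:,1].astype(int);V=hsv[:,:,2]
c=cam("wrist")
m=(S<np.median(S)*0.6).astype(np.uint8)
for row in range(0,64,3): print(''.join('#' if m[row,k] else '.' for k in range(0,64)), V[row,::8])
for k in cv2.findContours(m,0,1)[0]:
    if len(k)>20:
        (x,y),q=cv2.minEnclosingCircle(k);f=cv2.fitEllipse(k);print(x+323-32,y+186-32,q,f,onz(c,x+291+.5,y+154+.5,6).round(1))
```

```text
................................................................ [219 220 221 222 226 218 219 222]
................................................................ [222 224 224 222 224 221 221 220]
................................................................ [222 222 219 218 222 222 220 218]
................................................................ [224 215 205 216 205 221 222 222]
..............................######............................ [215 120 108 104  81 161 225 213]
.....................######........#######...................... [207 105  97  76  83 162 184 119]
................####........................###................. [196 103  76  97 103 104  83 107]
..............###..............................###.............. [206 102  75 104 103 103  72 107]
.............##..................................##............. [219 105  92 107 109 101  78 108]
............##....................................##............ [219 100 105 108 105 102  91 103]
...........##......................................##........... [214  95 105 104 105 103 101 102]
..........#
[... 552 characters left out ...]
7 105  79  89 101  83  88 106]
.....................#########...##########..................... [220 105  99  73  76  76 104 105]
...............................#................................ [219 107 106  84  77  93 106 106]
................................................................ [215 105 103 103 100 104 102 105]
................................................................ [217 105 106 104 107 102 102 104]
................................................................ [219 106 105 105 106 119 105 103]
322.5070915222168 186.98226928710938 21.71787452697754 ((31.40786361694336, 32.932125091552734), (41.47976303100586, 41.94846725463867), 78.3736343383789) [492.6 -81.8   6. ]
```

Emit:
{"op": "step_arm", "data": {"moves": [{"fingers":0.6,"dx":0.06,"dy":0.0,"dz":-0.001,"roll":0},{"fingers":0.4,"dx":0.11,"dy":0.0,"dz":-0.001,"roll":0},{"fingers":0.4,"dx":0.135,"dy":0.0,"dz":-0.001,"roll":0},{"fingers":0.3,"dx":0.1465,"dy":0.0,"dz":-0.001,"roll":0},{"fingers":0.2,"dx":0.1465,"dy":0.0,"dz":-0.001,"roll":0},{"fingers":-1,"dx":0.1465,"dy":0.0,"dz":-0.001,"roll":0},{"fingers":-1,"dx":0.1465,"dy":0.0,"dz":-0.001,"roll":0},{"fingers":-1,"dx":0.1465,"dy":0.0,"dz":-0.001,"roll":0},{"fingers":-1,"dx":0.1465,"dy":0.0,"dz":-0.001,"roll":0}], "newtons": 12}}

```text
time_s: 11.42
tcp_pos: [494.0, -81.1, 3.8]
ee_rot: [1.118, 1.261, -1.119]
force: [0.2, 1.1, 6.4]
gripper_width: 49.6
```

Run:
```python
from h import *
st=r.state();print(st["tcp_pos"],st["gripper_width"],st["force"])
go([628,147,130]);
```

```text
[494.00958491 -81.09791602   3.75839678] 49.58626421537892 [0.16861594 1.09538144 6.42367933]
dx dy dz [-0.1265  0.161  -0.2098] roll 0.14 n 4.689911774331804 t 11.425 yaw 6.99
```

Emit:
{"op": "step_arm", "data": {"moves": [{"fingers":-1,"dx":-0.05,"dy":0.0,"dz":0.0,"roll":0},{"fingers":-1,"dx":-0.11,"dy":0.0,"dz":-0.02,"roll":0},{"fingers":-1,"dx":-0.16,"dy":0.04,"dz":-0.06,"roll":0},{"fingers":-1,"dx":-0.16,"dy":0.161,"dz":-0.21,"roll":0},{"fingers":-1,"dx":-0.16,"dy":0.161,"dz":-0.21,"roll":0},{"fingers":-1,"dx":-0.16,"dy":0.161,"dz":-0.21,"roll":0},{"fingers":-1,"dx":-0.16,"dy":0.161,"dz":-0.21,"roll":0},{"fingers":-1,"dx":-0.12,"dy":0.161,"dz":-0.21,"roll":0},{"fingers":-1,"dx":-0.101,"dy":0.161,"dz":-0.21,"roll":0},{"fingers":-1,"dx":-0.101,"dy":0.161,"dz":-0.21,"roll":0}]}}

```text
time_s: 12.68
tcp_pos: [626.5, 145.7, 103.0]
ee_rot: [1.116, 1.263, -1.123]
force: [0.5, -0.0, -1.0]
gripper_width: 49.6
```

Run:
```python
from h import *
st=r.state();print(st["tcp_pos"],st["gripper_width"],st["force"])
```

```text
[626.47457373 145.7259147  102.96184783] 49.61143704707786 [ 0.50139966 -0.04162025 -1.02914075]
```

Emit:
{"op": "step_arm", "data": {"moves": [{"fingers":-1,"dx":0.002,"dy":0,"dz":0,"roll":0},{"fingers":-1,"dx":0.004,"dy":0,"dz":0,"roll":0},{"fingers":-1,"dx":0.006,"dy":0,"dz":0,"roll":0},{"fingers":-1,"dx":0.008,"dy":0,"dz":0,"roll":0},{"fingers":-1,"dx":0.009,"dy":0,"dz":0,"roll":0},{"fingers":-1,"dx":0.01,"dy":0,"dz":0,"roll":0},{"fingers":-1,"dx":0.011,"dy":0,"dz":0,"roll":0},{"fingers":-1,"dx":0.012,"dy":0,"dz":0,"roll":0},{"fingers":-1,"dx":0.012,"dy":0,"dz":0,"roll":0}]}}

```text
time_s: 13.8
tcp_pos: [626.4, 145.7, 90.9]
ee_rot: [1.116, 1.263, -1.123]
force: [-0.0, -0.2, 0.3]
gripper_width: 49.8
```

Run:
```python
from h import *
st=r.state();print(st["tcp_pos"],st["gripper_width"],st["force"])
go([594.5,223.1,134])
```

```text
[626.41646891 145.65280586  90.86798913] 49.79691280876267 [-0.02293831 -0.17527663  0.31224325]
dx dy dz [-0.0434 -0.0225 -0.0806] roll 0.06 n 1.5074937488338032 t 13.8 yaw 6.91
```

Emit:
{"op": "step_arm", "data": {"moves": [{"fingers":-1,"dx":-0.05,"dy":0,"dz":0,"roll":0},{"fingers":-1,"dx":-0.065,"dy":-0.02,"dz":-0.02,"roll":0},{"fingers":-1,"dx":-0.06,"dy":-0.0225,"dz":-0.0806,"roll":0},{"fingers":-1,"dx":-0.045,"dy":-0.0225,"dz":-0.0806,"roll":0},{"fingers":-1,"dx":-0.0434,"dy":-0.0225,"dz":-0.0806,"roll":0},{"fingers":-1,"dx":-0.0434,"dy":-0.0225,"dz":-0.0806,"roll":0}]}}

```text
time_s: 14.55
tcp_pos: [595.0, 221.2, 133.9]
ee_rot: [1.117, 1.261, -1.126]
force: [-0.2, 0.1, 0.0]
gripper_width: 49.6
```

Run:
```python
from h import *
c=cam("wrist")
st=r.state();print(st["tcp_pos"],st["force"],st["gripper_width"])
cv2.imwrite("pics/w7.png",np.clip(cv2.resize(c["color"][130:290,220:420],(800,600)[:1]+(640,) if 0 else (750,600),interpolation=2)*1.5,0,255).astype(np.uint8)[:,:,::-1])
np.save("w7.npy",c)
for s in (48,52,54,56,58,60,64): 
    q=W+s*a; e=np.array([proj(c,q+B@np.array([25*np.cos(k),25*np.sin(k),0])) for k in np.linspace(0,6.28,60)])
    print(s,q.round(1),((np.r_[proj(c,q),e.min(0),e.max(0)]-np.tile([220,130],3))*3.75).round(0))
```

```text
[595.24032083 221.33254503 134.1868839 ] [ 0.15455866 -0.96228583 -0.14392224] 49.522629377272864
48 [598.3 223.5 126.4] [377. 361. 232. 254. 523. 451.]
52 [596.5 223.3 129.9] [377. 379. 229. 271. 525. 469.]
54 [595.5 223.2 131.7] [377. 388. 228. 280. 526. 478.]
56 [594.6 223.1 133.4] [377. 397. 227. 289. 527. 487.]
58 [593.7 223.  135.2] [377. 406. 226. 299. 528. 496.]
60 [592.7 222.8 137. ] [377. 415. 224. 308. 529. 505.]
64 [590.9 222.6 140.5] [377. 435. 222. 327. 532. 524.]
```

View pics/w7.png

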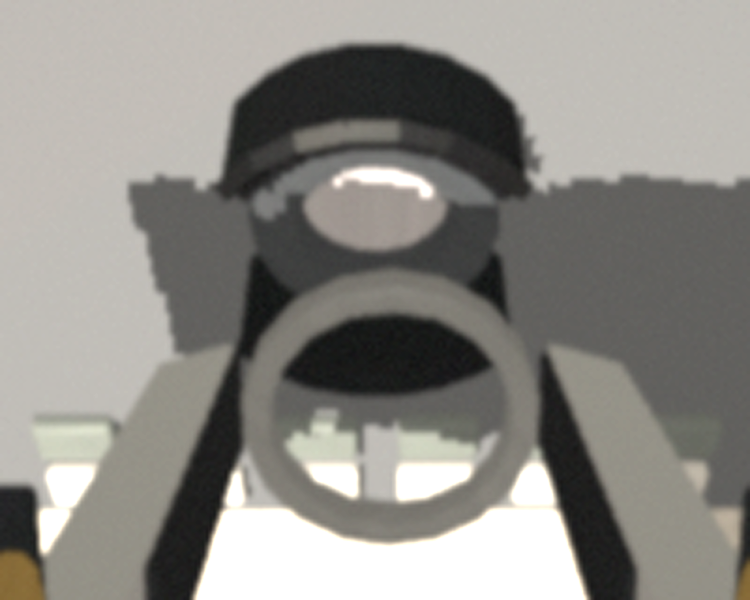

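The crop shows the spacer held but tilted only about 7°, roughly 2 mm too far to −y, with the bearing home below it. It still fits the bore at that angle, so I'll insert it and let the bearing's face turn it.

Emit:
{"op": "step_arm", "data": {"moves": [{"fingers":-1,"dx":0,"dy":0.001,"dz":-0.0023,"roll":0},{"fingers":-1,"dx":0.01,"dy":0.0063,"dz":-0.0023,"roll":0},{"fingers":-1,"dx":0.018,"dy":0.0106,"dz":-0.0023,"roll":0},{"fingers":-1,"dx":0.022,"dy":0.0127,"dz":-0.0023,"roll":0},{"fingers":-1,"dx":0.025,"dy":0.0143,"dz":-0.0023,"roll":0},{"fingers":-1,"dx":0.028,"dy":0.0159,"dz":-0.0023,"roll":0},{"fingers":-1,"dx":0.028,"dy":0.0159,"dz":-0.0023,"roll":0}]}}

```text
time_s: 15.48
tcp_pos: [610.7, 225.3, 106.0]
ee_rot: [1.117, 1.261, -1.125]
force: [-0.9, 0.9, -0.5]
gripper_width: 49.9
```

Run:
```python
from h import *
st=r.state();print(st["tcp_pos"],st["force"],st["gripper_width"])
print(((st["tcp_pos"]-W)@B).round(1))
```

```text
[610.65818547 225.31753432 105.96674142] [-0.85922955  0.89802714 -0.50840575] 49.854805416929544
[ 1.4  0.3 24.1]
```

Emit:
{"op": "step_arm", "data": {"moves": [{"fingers":-1,"dx":0.002,"dy":0.0005,"dz":0,"roll":0},{"fingers":-1,"dx":0.004,"dy":0.0015,"dz":0,"roll":0},{"fingers":-1,"dx":0.005,"dy":0.002,"dz":0,"roll":0},{"fingers":-1,"dx":0.006,"dy":0.0025,"dz":0,"roll":0},{"fingers":-1,"dx":0.007,"dy":0.003,"dz":0,"roll":0},{"fingers":-1,"dx":0.007,"dy":0.003,"dz":0,"roll":0}]}}

```text
time_s: 16.23
tcp_pos: [613.7, 225.7, 98.8]
ee_rot: [1.117, 1.261, -1.125]
force: [-1.4, 0.0, 0.5]
gripper_width: 49.9
```

Run:
```python
from h import *
c=cam("wrist");np.save("w8.npy",c)
st=r.state();print(st["tcp_pos"],st["force"],st["gripper_width"])
print(((st["tcp_pos"]-W)@B).round(1))
cv2.imwrite("pics/w8.png",np.clip(cv2.resize(c["color"][170:290,240:400],(640,480),interpolation=2)*1.5,0,255).astype(np.uint8)[:,:,::-1])
```

```text
[613.69570876 225.69430621  98.8493724 ] [ 0.47042058 -0.19450969  0.59101767] 49.643867203722344
[ 0.8  0.3 16.4]
```

Emit:
{"op": "step_arm", "data": {"moves": [{"fingers":0.2,"dx":0.0,"dy":0,"dz":0,"roll":0},{"fingers":0.2,"dx":0.0,"dy":0,"dz":0,"roll":0},{"fingers":0.2,"dx":0.0,"dy":0,"dz":0,"roll":0},{"fingers":0.25,"dx":-0.015,"dy":-0.002,"dz":0,"roll":0},{"fingers":0.25,"dx":-0.04,"dy":-0.006,"dz":0,"roll":0},{"fingers":0.6,"dx":-0.08,"dy":-0.03,"dz":0,"roll":0},{"fingers":1,"dx":-0.1,"dy":-0.04,"dz":0,"roll":0},{"fingers":1,"dx":-0.1,"dy":-0.04,"dz":0,"roll":0}]}}

```text
time_s: 17.27
tcp_pos: [574.9, 222.0, 201.0]
ee_rot: [1.12, 1.259, -1.122]
force: [-0.2, -0.3, -0.8]
gripper_width: 85.3
```

Run:
```python
from h import *
c=cam("wrist");np.save("w9.npy",c)
st=r.state();print(st["tcp_pos"])
u,v=np.array(proj(c,W+14*a)).astype(int)
g=c["color"][v-40:v+40,u-50:u+50];gr=cv2.cvtColor(g,7)
cv2.imwrite("pics/w9.png",np.clip(cv2.resize(g,(600,480),interpolation=2)*1.6,0,255).astype(np.uint8)[:,:,::-1])
for s in (12,20,): 
    for rad in (20,25):
        e=np.array([proj(c,W+B@np.array([rad*np.cos(k),rad*np.sin(k),s])) for k in np.linspace(0,6.28,60)])-[u-50,v-40];print(s,rad,e.min(0).round(1),e.max(0).round(1))
for row in range(0,80,3): print(row,''.join(" .:-=+*#%@"[min(9,int(x)//26)] for x in gr[row]))
go([455,-279,150])
```

```text
[574.57742987 221.70878107 199.48387786]
12 20 [29.4 20.7] [72.3 56.7]
12 25 [24.1 15.7] [77.7 60.7]
20 20 [29.  25.4] [72.8 61.7]
20 25 [23.5 20.4] [78.3 65.8]
0 ===========================================--------------===========================================
3 ==================================-:::....                 ....::--=================================
6 ============================--:...                                 ..::-============================
9 =========================-:...         .  .                              .:-========================
12 ======================-:.              . ...............                    .:-=====================
15 ====================-..          ...::::---------------::.........            .:====================
18 ====================:..    ......::-------:::::::::::::................        .:-==================
21 ===================-:. .....:............::--==--=======---::...... .......     .:-=================
24 ===================-.............:---=++********************+++==-::...  ...... .::=================
27 ====
[... 1248 characters left out ...]
===========-:::::..           ...:::------------------------::.           .:::::::::::::::::::::
66 ===============-:::::.                   ......::::::::.....                  ..::::::::::::::::::::
69 ===============--:::::::..                                                 ..:::::::::::::::::::::::
72 =================-:::::::::...                                        ...:::::::::::::::::::::::::::
75 =================--:::::::::::::::.....                       ....::::::::::::::::::::::::::::::::::
78 ==================-:::::::::::::::::::::::::::::::::::::::::::::::::::::::::::::::::::::::::::::::::
dx dy dz [ 0.0516 -0.1779  0.4829] roll -0.06 n 8.274594553905644 t 17.325 yaw 6.79
```

The spacer's pixel extent (columns 23–77, rows 21–65) matches a ring lying flat at 12–20 mm in the bore (expected 23.5–78.3 and 20.4–65.8). Now the dial.

Emit:
{"op": "step_arm", "data": {"moves": [{"fingers":1,"dx":0,"dy":-0.178,"dz":0.483,"roll":0},{"fingers":1,"dx":0,"dy":-0.178,"dz":0.483,"roll":0},{"fingers":1,"dx":0.05,"dy":-0.178,"dz":0.483,"roll":0},{"fingers":1,"dx":0.05,"dy":-0.178,"dz":0.483,"roll":0},{"fingers":1,"dx":0.05,"dy":-0.178,"dz":0.483,"roll":0},{"fingers":1,"dx":0.05,"dy":-0.178,"dz":0.483,"roll":0},{"fingers":1,"dx":0.05,"dy":-0.178,"dz":0.483,"roll":0},{"fingers":1,"dx":0.05,"dy":-0.178,"dz":0.483,"roll":0},{"fingers":1,"dx":0.05,"dy":-0.178,"dz":0.483,"roll":0},{"fingers":1,"dx":0.05,"dy":-0.178,"dz":0.483,"roll":0}]}}

```text
time_s: 18.58
tcp_pos: [454.1, -279.9, 150.3]
ee_rot: [1.12, 1.261, -1.127]
force: [1.3, 1.1, 0.6]
gripper_width: 93.6
```

Run:
```python
from h import *
c=cam("wrist");st=r.state();print(st["tcp_pos"])
p=np.array([455,-279,16.]);u,v,g,hsv,gr=find(c,p);print(u,v)
print("exp r",np.linalg.norm(np.array(proj(c,p+[0,25,0]))-proj(c,p-[0,25,0]))/2)
m=(gr<80).astype(np.uint8)
k=max(cv2.findContours(m,0,1)[0],key=cv2.contourArea);(x,y),q=cv2.minEnclosingCircle(k);print("enc",x+u-32,y+v-32,q,onz(c,x+u-32,y+v-32,8).round(1))
for row in range(0,64,3): print(row,''.join(" .:-=+*#%@"[min(9,int(t)//26)] for t in gr[row]))
go([455,-279,4.5])
```

```text
[ 455.0050357  -277.99506148  150.63721548]
323 188
exp r 23.715331164705443
enc 322.6544551849365 187.3851490020752 24.301067352294922 [ 453.7 -279.     8. ]
0 ##################################%%####%%%%%%####%%%%%####%%%%%
3 ######%%%%%################%%#########%%%%###%%###%%%%##########
6 #########%%%%%##########%###############%%%%%################%%%
9 ##*+=--========+++++=----:::.........:::-=+#####################
12 #*=---------------:..           ..:::::::....:-=+**###*+=-------
15 #*=------------:.       ........:::::::.......  .:--------------
18 #*=---------:..    ....:::::::::::::::::::...     .:------------
21 #*=--------:.   ...:::::::::::::::::::::::::::..    .:----------
24 #*=-------:.   ..:::::::::::::::::::::::::::::::..   .:---------
27 #*+=-----:.   ..:::::::::::::::::::::::::::::::::..   .:--------
30 #*+=-----.   ..:::::::::::::::::::::::::::::::::::..  .:--------
33 #*=-----:.   ..:::::::::::::::::::::::::::::::::::..  .:--------
36 #*+------:.  ..::::::::::.......:::::::::::::::::...  .:--------
39 #*+=------:.  ..:::::..............:::::::::::::...  .:---------
42 ##*=-------:.  ...::::..............:::::::::::..   .:----------
45 ##*=---------:.   ..::.............:::::::::...   .:------------
48 ##*=-----------:.    ............:::::::....   .::--------------
51 #*+=--------------::..      .........      ..:------------------
54 ##+=--------------------:::..........::::-----------------------
57 ##*=------------------------------------------------------------
60 %##+=-------------------------------------====------------------
63 ##*+=-----------------------------=+*****###########*=----------
dx dy dz [1.461e-01 1.000e-04 7.000e-04] roll -0.04 n 2.338250733583622 t 18.625 yaw 6.81
```

Dial confirmed at (454.5, −279); descending.

Emit:
{"op": "step_arm", "data": {"moves": [{"fingers":0.6,"dx":0.06,"dy":0.0,"dz":0,"roll":0},{"fingers":0.4,"dx":0.11,"dy":0.0,"dz":0,"roll":0},{"fingers":0.4,"dx":0.135,"dy":0.0,"dz":0,"roll":0},{"fingers":0.3,"dx":0.145,"dy":0.0,"dz":0,"roll":0},{"fingers":0.2,"dx":0.145,"dy":0.0,"dz":0,"roll":0},{"fingers":-1,"dx":0.145,"dy":0.0,"dz":0,"roll":0},{"fingers":-1,"dx":0.145,"dy":0.0,"dz":0,"roll":0},{"fingers":-1,"dx":0.145,"dy":0.0,"dz":0,"roll":0},{"fingers":-1,"dx":0.145,"dy":0.0,"dz":0,"roll":0}], "newtons": 12}}

```text
time_s: 19.75
tcp_pos: [455.7, -278.6, 6.7]
ee_rot: [1.119, 1.26, -1.122]
force: [0.8, 1.2, 6.4]
gripper_width: 48.4
```

Run:
```python
from h import *
st=r.state();print(st["tcp_pos"],st["gripper_width"],st["force"])
go([628,147,130]);
```

```text
[ 455.69823155 -278.61277891    6.74942138] 48.3594671779201 [0.79949547 1.16022889 6.43680035]
dx dy dz [-0.1245  0.2216 -0.4018] roll -0.04 n 7.6067312020339095 t 19.75 yaw 6.81
```

Emit:
{"op": "step_arm", "data": {"moves": [{"fingers":-1,"dx":-0.06,"dy":0.0,"dz":0.0,"roll":0},{"fingers":-1,"dx":-0.12,"dy":0.0,"dz":0.0,"roll":0},{"fingers":-1,"dx":-0.16,"dy":0.04,"dz":-0.06,"roll":0},{"fingers":-1,"dx":-0.16,"dy":0.222,"dz":-0.402,"roll":0},{"fingers":-1,"dx":-0.16,"dy":0.222,"dz":-0.402,"roll":0},{"fingers":-1,"dx":-0.16,"dy":0.222,"dz":-0.402,"roll":0},{"fingers":-1,"dx":-0.16,"dy":0.222,"dz":-0.402,"roll":0},{"fingers":-1,"dx":-0.16,"dy":0.222,"dz":-0.402,"roll":0},{"fingers":-1,"dx":-0.16,"dy":0.222,"dz":-0.402,"roll":0},{"fingers":-1,"dx":-0.16,"dy":0.222,"dz":-0.402,"roll":0},{"fingers":-1,"dx":-0.12,"dy":0.222,"dz":-0.402,"roll":0},{"fingers":-1,"dx":-0.105,"dy":0.222,"dz":-0.402,"roll":0}]}}

```text
time_s: 21.25
tcp_pos: [626.5, 147.0, 108.4]
ee_rot: [1.116, 1.263, -1.125]
force: [-0.0, -0.1, -1.0]
gripper_width: 48.6
```

```bash
cat >> h.py <<'E'
def grey(c,lo,hi,box=(190,300,270,380)):
    a_,b_,c_,d_=box;gr=cv2.cvtColor(c["color"],7)[a_:b_,c_:d_]
    for row in range(0,b_-a_,3): print(row+a_,''.join(" .:-=+*#%@"[min(9,int(t)//26)] for t in gr[row]))
E
python3 - <<'E'
from h import *
c=cam("wrist");st=r.state();print(st["tcp_pos"],st["gripper_width"],st["force"])
grey(c,0,0)
E
```

```text
[625.98628836 146.21103912 107.26695146] 48.76001364259321 [-1.06465675 -0.77772846 -1.00648346]
190 :::--============-:::::::::::::::::::::::::::::::::::::---------------::::::::::-----------::::::::-==========
193 :::::::-=========-::::::::::::::::::::::::::::::::::::::::::::::::::::::::::::::::::::::::::::::::--==========
196 ::::::::::::::::::::::::::::::::::::::::::::::::::::::::::::::::::::::::::::::::::::::::::::::::::-===========
199 :::::::::::::::::::::::::::::::::::::::::::::...................:::::::::::::::::::::::::::::::::-============
202 ::::::::::::::::::::::::::::::::::::....                             ...:::::::::::::::::::::::::-============
205 :::::::::::::::::::::::::::::::...                                         ..:::::::::::::::::::--============
208 ::::::::::::::::::::::::::::..                                                 ..:::::::::::::::-=============
211 ::::::::::::::::::::::::..                                                        ..::::::::::::-=============
214 ::::::::::::::::::::::..                 .....:::::::::::::::::....            
[... 2551 characters left out ...]
%#=:      
283     :-=++++++++++++++++==--==========+++++++++++++++++++++=--=========================*%@@@@@@@@@@@@@%%+:     
286    .-=+++++++++++++++++++============++++++++++++++++++++++==========================+%%@@@%%%%%@@@@@@%#=.    
289   .-*#%%%%%%%%%%%%%%%%%%#*=-========+*#%%%%%%%%%%%%%%%%%%#*=-========================*%%%%%%%%%@@@@@@@@%*-.   
292 ...:----------------------:::::::::::----------------------:::::::::::::::::::::::::::-------------------:....
295 ..............................................................................................................
298 ..............................................................................................................
```

Emit:
{"op": "step_arm", "data": {"moves": [{"fingers":-1,"dx":0.004,"dy":0,"dz":0,"roll":0},{"fingers":-1,"dx":0.007,"dy":0,"dz":0,"roll":0},{"fingers":-1,"dx":0.009,"dy":0,"dz":0,"roll":0},{"fingers":-1,"dx":0.011,"dy":0,"dz":0,"roll":0},{"fingers":-1,"dx":0.013,"dy":0,"dz":0,"roll":0},{"fingers":-1,"dx":0.015,"dy":0,"dz":0,"roll":0},{"fingers":-1,"dx":0.017,"dy":0,"dz":0,"roll":0},{"fingers":-1,"dx":0.0185,"dy":0,"dz":0,"roll":0},{"fingers":-1,"dx":0.0185,"dy":0,"dz":0,"roll":0}]}}

```text
time_s: 22.42
tcp_pos: [626.1, 146.3, 88.6]
ee_rot: [1.116, 1.263, -1.127]
force: [-1.6, -0.7, 1.0]
gripper_width: 48.6
```

Run:
```python
from h import *
c=cam("wrist");st=r.state();print(st["tcp_pos"],st["gripper_width"],st["force"])
grey(c,0,0,(190,290,270,380))
```

```text
[626.04777861 146.25277785  88.70483214] 48.60009572823508 [-0.92986036 -0.22977782  0.92070464]
190 =====================================================================================================-:-======
193 ====-:::::::::::----------=====-::::::::::::-=================================================--:::::::-======
196 ====-:::::::::::::::::::::::::::::::::::::::::---------====-:::::::::::::----------====-::::::::::::::-=======
199 ====-:::::::::::::::::::::::::::::::::::::::::::::::::::::::::::::::::::::::::::::::::::::::::::::::::-=======
202 --:::::::::::::::::::::::::::::::::::::::::::::::::::::::::::::::::::::::::::::::::::::::::::::::::::--=======
205 ::::::::::::::::::::::::::::::::::::::.....                      ......::::::::::::::::::::::::::::::-========
208 :::::::::::::::::::::::::::::::...                                        ....:::::::::::::::::::::::-========
211 ::::::::::::::::::::::::::...                                                   ..::::::::::::::::::--========
214 :::::::::::::::::::::::..                                                      
[... 2203 characters left out ...]
%%+-.        
274       .:===========================---:....         . .          ....::---=================#%%@%%%%%+:.       
277       :-========================================-------------=============================+%%%%%%%@%%+:       
280      .-===================================================================================#%@@@@@@@@%%+:      
283     :-===================================================================================+%%%%%@@@@@@@%+:.    
286    .-====================================================================================*%%@@@@@@@@@@%#=.    
289   .:-=============----===================================--=============================+#%@@@%%%@@@@%%%*-.
```

The dial's grey top is now an ellipse with ratio 45/67, so it has tilted about 28° flat onto the panel. Moving over the well.

Run:
```python
from h import *
T=r.state()["tcp_pos"];q=(T-W)@B;print("tcp bore",q.round(1))
tgt=W+B@np.array([q[0]*0-1.0,0,q[2]+42]);print(tgt);go(tgt)
```

```text
tcp bore [ -1.5 -80.    6.1]
[597.38525999 223.39924817 126.03384472]
dx dy dz [-0.0376 -0.0195 -0.0798] roll -0.07 n 1.4459054939658214 t 22.475 yaw 6.78
```

Emit:
{"op": "step_arm", "data": {"moves": [{"fingers":-1,"dx":-0.05,"dy":0,"dz":0,"roll":0},{"fingers":-1,"dx":-0.065,"dy":-0.018,"dz":-0.02,"roll":0},{"fingers":-1,"dx":-0.06,"dy":-0.0195,"dz":-0.08,"roll":0},{"fingers":-1,"dx":-0.045,"dy":-0.0195,"dz":-0.08,"roll":0},{"fingers":-1,"dx":-0.0375,"dy":-0.0195,"dz":-0.08,"roll":0},{"fingers":-1,"dx":-0.0375,"dy":-0.0195,"dz":-0.08,"roll":0}]}}

```text
time_s: 23.22
tcp_pos: [597.4, 221.6, 125.1]
ee_rot: [1.116, 1.262, -1.131]
force: [0.1, 0.1, 0.6]
gripper_width: 48.8
```

Run:
```python
from h import *
c=cam("wrist");st=r.state();print(st["tcp_pos"],st["gripper_width"],st["force"],((st["tcp_pos"]-W)@B).round(1))
np.save("w10.npy",c)
for s in (54,56,58,60): 
    q=W+s*a; e=np.array([proj(c,q+B@np.array([22*np.cos(k),22*np.sin(k),0])) for k in np.linspace(0,6.28,90)])
    print(s,np.r_[proj(c,q),e.min(0),e.max(0)].round(1))
gr=cv2.cvtColor(c["color"],7)[210:285,275:375]
m=((gr>42)&(gr<75)).astype(np.uint8);m=cv2.morphologyEx(m,cv2.MORPH_OPEN,np.ones((5,5),np.uint8))
for k in cv2.findContours(m,0,1)[0]:
    if cv2.contourArea(k)>800: print(cv2.boundingRect(k),cv2.fitEllipse(k))
grey(c,0,0,(190,290,270,380))
```

```text
[597.91008065 221.73647442 125.65066476] 48.49628698384195 [-0.01549096 -1.52425754  0.2654433 ] [-0.9 -1.7 47.6]
54 [320.6 242.5 284.1 217.4 357.  263.9]
56 [320.6 245.1 283.8 220.  357.3 266.5]
58 [320.6 247.8 283.5 222.7 357.6 269.1]
60 [320.6 250.5 283.2 225.4 357.9 271.8]
(16, 17, 66, 47) ((49.3233642578125, 38.712284088134766), (44.2525520324707, 66.32576751708984), 93.8138656616211)
190 ::::::::::::::.::---------::::---=----------------==--------==-=-----::.:::--------:::::::::::::::::::::::::::
193 :::::::::::::::::-------::....::--=----------------==--------=-------:.....::-------::::::::::::::::::::::::::
196 ::::::::::::::::------::.........:-------------------------===----:..........::------:::::::::::::::::::::::::
199 :::::::::::::::-------::.............:-------------=----------::..............:-------::::::::::::::::::::::::
202 ::::::::::::::::------::....................:::::::::::......................::------:::::::::::::::::::::::::
205 :::::::::::::::::-----::::..............                            .......:::-------:::::::::::::::::::::::::
208 :::::::::::::
[... 2499 characters left out ...]
#*=:.        
274       .=#%@@%@@@@%%%@@@@%%%%%%%%%%##*=-::..      . ........       ..:-==+*#%%%%%%%@@@@%@@@@@@@@@@@%%+:.       
277      .=#%@@@@@@@@@@@@%@@@@@@@@@@@@@@@@@%%%%%###**#**++++**#######%%%%%@@@@@@@@@@@@@@@@@@@@@@@@@@@%%%%+:       
280     .=#%@@@@@@@@@@@%%%%%%@@@@@@@@@%%%@@@@@@%%%%%%%%%@@@@@@@@%%%%%@@@@@@@@@@@@@@@@@@@@%%%@@@@@@@@@%%%%#=:      
283    .-#%@@@@@%%%%%%@@@@@@@@@%%@@@@@@@@@%@%%%%%%%%%%%%%%@@@@@@@@@@@@@@@%%%%@@@@@@@@%@@@@%%%%%@@@%%%%%%%%#=:     
286   .-*%@@@@@@@@@@@@@@@@@@@@@@%@%@@@@@@@@@%%%@@@@%%%%@@@@@%%%@@@@@@@@@@%%%%%@@@@@@%%%%%%%%%%%%%@@@%%@@@@%#=.    
289  .:*%%@@@@@@@@%%@@@@@@@@@@@@%%%%@@@@@@@@@%%%%%@%%%%%%%%%%%%@@@@@@@@%%%%%%%%%%%%%%%%%%@@@@%%%%%%%%%%@@@@%*-.
```

Emit:
{"op": "step_arm", "data": {"moves": [{"fingers":-1,"dx":0,"dy":0.0005,"dz":-0.0022,"roll":0},{"fingers":-1,"dx":0.004,"dy":0.0026,"dz":-0.0022,"roll":0},{"fingers":-1,"dx":0.008,"dy":0.0048,"dz":-0.0022,"roll":0},{"fingers":-1,"dx":0.012,"dy":0.0069,"dz":-0.0022,"roll":0},{"fingers":-1,"dx":0.0145,"dy":0.0082,"dz":-0.0022,"roll":0},{"fingers":-1,"dx":0.0165,"dy":0.0093,"dz":-0.0022,"roll":0},{"fingers":-1,"dx":0.0165,"dy":0.0093,"dz":-0.0022,"roll":0}]}}

```text
time_s: 24.15
tcp_pos: [606.8, 224.9, 108.9]
ee_rot: [1.117, 1.262, -1.13]
force: [-0.0, 0.2, 0.1]
gripper_width: 48.6
```

Run:
```python
from h import *
c=cam("wrist");st=r.state();print(st["tcp_pos"],st["gripper_width"],st["force"],((st["tcp_pos"]-W)@B).round(1))
gr=cv2.cvtColor(c["color"],7)[210:285,275:375]
m=((gr>42)&(gr<75)).astype(np.uint8);m=cv2.morphologyEx(m,cv2.MORPH_OPEN,np.ones((5,5),np.uint8))
for k in cv2.findContours(m,0,1)[0]:
    if cv2.contourArea(k)>800: e=cv2.fitEllipse(k);print(e[0][0]+275,e[0][1]+210,e[1])
for s in (36,38,40): print(s,proj(c,W+s*a))
```

```text
[606.78189024 224.91323163 109.06826022] 48.518967262287745 [ 0.61576474 -0.5861082  -0.47675588] [-0.6  0.4 28.7]
324.3978614807129 248.7063102722168 (44.31505584716797, 66.24589538574219)
36 (np.float64(324.14381858209595), np.float64(244.50783696691258))
38 (np.float64(324.16126239197763), np.float64(247.13754889696185))
40 (np.float64(324.17899124917324), np.float64(249.8102326506658))
```

Emit:
{"op": "step_arm", "data": {"moves": [{"fingers":-1,"dx":0.001,"dy":0.0005,"dz":0,"roll":0},{"fingers":-1,"dx":0.002,"dy":0.001,"dz":0,"roll":0},{"fingers":-1,"dx":0.0025,"dy":0.0013,"dz":0,"roll":0},{"fingers":-1,"dx":0.0025,"dy":0.0013,"dz":0,"roll":0}]}}

```text
time_s: 24.7
tcp_pos: [608.1, 225.2, 106.8]
ee_rot: [1.117, 1.262, -1.129]
force: [-0.0, -0.8, 2.9]
gripper_width: 48.4
```

Run:
```python
from h import *
c=cam("wrist");st=r.state();print(st["tcp_pos"],st["gripper_width"],st["force"],((st["tcp_pos"]-W)@B).round(1))
gr=cv2.cvtColor(c["color"],7)[210:285,275:375]
m=((gr>42)&(gr<75)).astype(np.uint8);m=cv2.morphologyEx(m,cv2.MORPH_OPEN,np.ones((5,5),np.uint8))
for k in cv2.findContours(m,0,1)[0]:
    if cv2.contourArea(k)>800: e=cv2.fitEllipse(k);print(e[0][0]+275,e[0][1]+210,e[1])
```

```text
[608.13634111 225.12330095 106.74431757] 48.619252717779496 [-0.25638128  0.54591695  2.03186771] [-0.4  0.4 26. ]
324.36263275146484 248.87490463256836 (43.2487678527832, 66.32063293457031)
```

Contact (2–3 N upward): the dial is touching down. Releasing and backing off.

Emit:
{"op": "step_arm", "data": {"moves": [{"fingers":0.2,"dx":0.0,"dy":0,"dz":0,"roll":0},{"fingers":0.2,"dx":0.0,"dy":0,"dz":0,"roll":0},{"fingers":0.2,"dx":0.0,"dy":0,"dz":0,"roll":0},{"fingers":0.25,"dx":-0.015,"dy":-0.002,"dz":0,"roll":0},{"fingers":0.25,"dx":-0.04,"dy":-0.006,"dz":0,"roll":0},{"fingers":0.6,"dx":-0.08,"dy":-0.03,"dz":0,"roll":0},{"fingers":1,"dx":-0.1,"dy":-0.05,"dz":0,"roll":0},{"fingers":1,"dx":-0.1,"dy":-0.05,"dz":0,"roll":0},{"fingers":1,"dx":-0.1,"dy":-0.05,"dz":0,"roll":0}]}}

```text
time_s: 25.88
tcp_pos: [559.4, 219.9, 207.0]
ee_rot: [1.117, 1.261, -1.129]
force: [0.6, -0.0, 0.2]
gripper_width: 93.2
```

Run:
```python
from h import *
c=cam("wrist");d=cam("side");sc=cam("scene");st=r.state();print(st["tcp_pos"],st["force"])
u,v=np.array(proj(c,W+30*a)).astype(int)
g=cv2.resize(c["color"][v-45:v+45,u-60:u+60],(480,360),interpolation=2)
x,y=np.array(proj(sc,W+30*a)).astype(int);k=cv2.resize(sc["color"][y-30:y+30,x-40:x+40],(480,360),interpolation=2)[:240]
cv2.imwrite("pics/fin.png",np.clip(np.vstack([g,k])*1.7,0,255).astype(np.uint8)[:,:,::-1])
for s,rad in ((36,25),(36,22),(28,34)):
    e=(np.array([proj(c,W+B@np.array([rad*np.cos(q),rad*np.sin(q),s])) for q in np.linspace(0,6.28,90)])-[u-60,v-45])*4;print(s,rad,e.min(0).round(),e.max(0).round())
```

```text
[559.06244704 219.64577811 205.96067579] [ 0.88917819 -0.54726094 -0.08268395]
36 25 [128.  96.] [355. 289.]
36 22 [142. 109.] [342. 278.]
28 34 [90. 37.] [393. 298.]
```

View pics/fin.png

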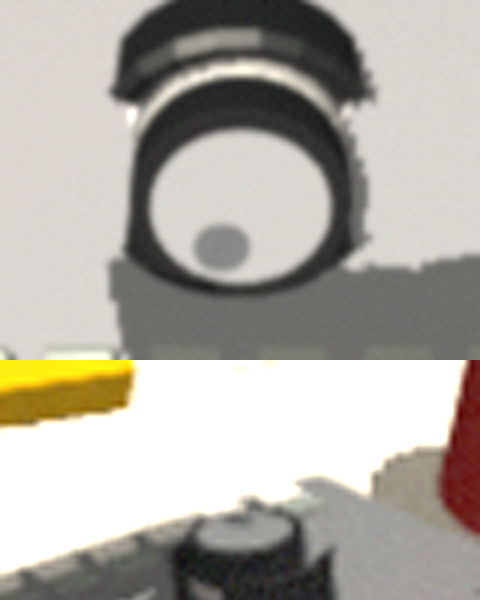

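The crop shows the dial in the well, with its grey top at columns 148–333 and rows 128–283. The 0.84 ratio is what a flat dial should show, and it sits towards the low side. I'll press it lightly with shut fingers to make sure it is home.

Run:
```python
from h import *
go([602,224.5,124])
```

```text
dx dy dz [ 0.0817  0.0438 -0.0003] roll -0.21 n 1.4824627552453378 t 26.025 yaw 6.64
```

Emit:
{"op": "step_arm", "data": {"moves": [{"fingers":-1,"dx":0,"dy":0.043,"dz":-0.001,"roll":0},{"fingers":-1,"dx":0,"dy":0.043,"dz":-0.001,"roll":0},{"fingers":-1,"dx":0,"dy":0.043,"dz":-0.001,"roll":0},{"fingers":-1,"dx":0,"dy":0.043,"dz":-0.001,"roll":0},{"fingers":-1,"dx":0,"dy":0.043,"dz":-0.001,"roll":0},{"fingers":-1,"dx":0.04,"dy":0.043,"dz":-0.001,"roll":0},{"fingers":-1,"dx":0.07,"dy":0.043,"dz":-0.001,"roll":0},{"fingers":-1,"dx":0.081,"dy":0.043,"dz":-0.001,"roll":0},{"fingers":-1,"dx":0.081,"dy":0.043,"dz":-0.001,"roll":0}]}}

```text
time_s: 27.15
tcp_pos: [601.0, 225.0, 124.6]
ee_rot: [1.115, 1.262, -1.131]
force: [-0.3, 0.0, 0.5]
gripper_width: 7.4
```

Emit:
{"op": "step_arm", "data": {"moves": [{"fingers":-1,"dx":0.001,"dy":0,"dz":0,"roll":0},{"fingers":-1,"dx":0.002,"dy":0,"dz":0,"roll":0},{"fingers":-1,"dx":0.003,"dy":0,"dz":0,"roll":0},{"fingers":-1,"dx":0.003,"dy":0,"dz":0,"roll":0}]}}

```text
time_s: 27.65
tcp_pos: [601.1, 225.1, 121.8]
ee_rot: [1.116, 1.262, -1.131]
force: [0.2, 0.4, 0.1]
gripper_width: 0.4
```

Emit:
{"op": "step_arm", "data": {"moves": [{"fingers":-1,"dx":0.0005,"dy":0,"dz":0,"roll":0},{"fingers":-1,"dx":0.001,"dy":0,"dz":0,"roll":0},{"fingers":-1,"dx":0.001,"dy":0,"dz":0,"roll":0}]}}

```text
time_s: 28.02
tcp_pos: [601.0, 225.0, 120.7]
ee_rot: [1.116, 1.262, -1.131]
force: [0.0, 0.4, -0.2]
gripper_width: 0.7
```

Emit:
{"op": "step_arm", "data": {"moves": [{"fingers":-1,"dx":0.0005,"dy":0,"dz":0,"roll":0},{"fingers":-1,"dx":0.001,"dy":0,"dz":0,"roll":0},{"fingers":-1,"dx":0.0015,"dy":0,"dz":0,"roll":0},{"fingers":-1,"dx":0.0015,"dy":0,"dz":0,"roll":0}]}}

```text
time_s: 28.52
tcp_pos: [601.0, 225.1, 119.3]
ee_rot: [1.116, 1.262, -1.131]
force: [-1.5, -0.1, 0.7]
gripper_width: 0.0
```

Emit:
{"op": "step_arm", "data": {"moves": [{"fingers":-1,"dx":0.0005,"dy":0,"dz":0,"roll":0},{"fingers":-1,"dx":0.001,"dy":0,"dz":0,"roll":0},{"fingers":-1,"dx":0.001,"dy":0,"dz":0,"roll":0}]}}

```text
time_s: 28.9
tcp_pos: [601.3, 225.1, 118.7]
ee_rot: [1.116, 1.262, -1.131]
force: [-1.1, -0.8, 5.5]
gripper_width: 0.7
```

Contact came at z ≈ 118.9 mm. A fully home stack predicts 118.5 mm, and it holds firm at 5.5 N. Backing off.

Emit:
{"op": "step_arm", "data": {"moves": [{"fingers":-1,"dx":-0.03,"dy":0,"dz":0,"roll":0},{"fingers":-1,"dx":-0.08,"dy":-0.02,"dz":0,"roll":0},{"fingers":-1,"dx":-0.12,"dy":-0.05,"dz":0,"roll":0},{"fingers":-1,"dx":-0.12,"dy":-0.05,"dz":0,"roll":0},{"fingers":-1,"dx":-0.12,"dy":-0.05,"dz":0,"roll":0}]}}

```text
time_s: 29.52
tcp_pos: [552.1, 220.1, 238.4]
ee_rot: [1.116, 1.262, -1.131]
force: [0.2, 1.0, 0.3]
gripper_width: 0.1
```

Run:
```python
from h import *
c=cam("wrist");st=r.state();print(st["tcp_pos"],st["force"])
u,v=np.array(proj(c,W+36*a)).astype(int);gr=cv2.cvtColor(c["color"],7)[v-40:v+40,u-45:u+45]
m=(gr>42).astype(np.uint8)
for row in range(0,80,4): print(''.join(" .:-=+*#%@"[min(9,int(t)//26)] for t in gr[row]))
print(r.close_job())
```

```text
[552.0472677  219.90466067 237.77342001] [0.81951803 0.46259516 0.04186743]
=====================-:..        .                              .:-=======================
==================-..       ...:::---------------:.........         .:-===================
=================:.. .....::::::::...........:::..................    .:-=================
================-:........ ...::--===+++==========++++==-::.... ........:-================
===============-:...   ..::-=+==-:...                ...:--===-:...  ....:--==============
===================+=---==-:.       .  .......... .          .:---:-==---=================
==================+++==-..   ..............::::............      .----====================
====================-:.  .......:-======================-:......   .::-===================
====================-......:-================================-:......::===================
====================:....:-=====================================:.....::--================
===================-:...:========================================:....:::-================
===================-....-========================================:....:::-================
==================-:.....-==========---------===================:.....::-=================
==================:.  .....:======-------------==============-:....  ..::-================
====================-:........::-===---------============-:........:-=====================
==========================--:.........::---------:::.......::-============================
===================-:::::::::::::---::::.::--------==================--:::::::::::::::::--
====================-:::::::::::::::::::::::::::::::::-----:::::::::::::::::::::::::::::::
====================-:::::::::::::::::::::::::::::::::::::::::::::::::::::::::::::::::::::
======================-:::::::::::::::::::::::::::::::::::::::::::::::::::::::::::::::::::
the job is handed in; nothing more can be done
None
```

The dial is stacked again in the well: bearing ring on the floor, then spacer ring, then dial. I let go of each part before fetching the next and handed the job in at about 30 s of the 72 s allowed.

- **Bearing and dial:** I tilted each one by pressing it flat on the panel beside the well, then lowered it along the bore.
- **Spacer:** It came off the panel tilted only about 7° instead of 28°. I inserted it that way, since it still fits the bore. A wrist picture after release matched a ring lying flat on the bearing.
- **Last checks:**
  - The dial's top ellipse ratio was 0.84; a flat dial should show 0.845.
  - Pressing the top with shut fingers made contact at z ≈ 118.9 mm, against 118.5 mm expected for a fully home stack, and it held at 5.5 N.
  - After I backed off, the picture showed the dial still in place with the arm clear.
- **Small disagreement:** The dial sits about 2.5 mm towards the low side, which is about all the play in the bore.
- **Bystanders:** The arm never went to them, but I did not re-measure their positions at the end. The highest wrist force I read was about 6.5 N, while gripping.

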